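# Take the files out of a clockmaker's bench rack

### The arm

A 6-joint arm with a two-finger parallel gripper is mounted at the origin on the work surface. World frame = base frame: x ahead of the robot, y to its left, z up, the work surface at z = 0. Lengths are in m, angles in rad, forces in N, time in s.
With the tool pointing down it reaches from about 0.25 to 0.725 m from the base axis. Payload 4 kg.
Tool frame: the origin (TCP) lies at the very end of the fingers, on their centre line; the grasp point (between the pads) lies 19 mm behind it; z points along the fingers, y is the line along which they close (so a half turn about z gives the same grasp; the last joint's range is limited). The gripper opens to 85 mm and grips with 20 to 120 N. Pads are 22 mm wide; open, the fingers measure 114 mm over their backs; the gripper's body (76 mm by 85 mm) begins 54 mm behind the grasp point. The pads swing forward as they close: fully open they stand 13 mm farther back than shut.
Start: joints at [-1.117, 0.241, 0.005, 1.335, 0, 1.571], TCP at [0.219, -0.449, 0.231] pointing down, gripper open.
Joint ranges: [-2.72, 2.72], [-1.05, 1.87], [-1.09, 1.28], [-1.99, 2.15], [-1.42, 1.44], [-3.14, 3.14]. Speed limits (rad/s): [2.79, 2.79, 3.14, 3.14, 3.14, 3.14].

### API

Orientations are given as a unit quaternion [x, y, z, w].
In Python, from workcell import bot, vision, workorder gives the robot as it stands.
- The arm moves only by the shell command python3 -m creep 'ROWS' [OPENING]. ROWS is JSON, a list of rows, each a list of 2 entries, a list of its own where there are three numbers: the shift along the tool's x, y, z in mm, then the turn, a rotation vector about the tool's x, y, z in rad. In form: [[[dx, dy, dz], [wx, wy, wz]], ...]. A call has 1 to 12 rows; each row shifts and turns the commanded pose from where the row before left it, along the tool's axes as they then stand; what a row does not reach is not made up. A row lasts 1/8 s, in which the tool goes at most 62.5 mm and 10.7 degrees, less where a joint would pass 70% of its speed; a pose out of reach is approached as far as the arm can. A call is refused whole if a number of a shift passes 62.5 or a number of a turn 0.188, either way. A call with a gripper value outside its range is refused whole. OPENING is the finger opening in mm, from 0 to 85.4, set as the call begins (- or left out, the last holds). The fingers move at their own pace and stop on an object; the grip force is fixed at half the most. Time passes only in rows, so rows that do not move let the fingers close. It gives the time, the measured TCP pose, the force, the opening and the grip force at its end, in the units of the state.
- bot.get_obs(): the state, without advancing time (a new reading comes with each control period).
- vision.camera(name): name is "scene" or "top"; returns a dict with "image" (384x512x3 uint8, blue, green, red), "z_map" (384x512 float32, m along the optical axis (not along the pixel's ray), 0 where there is no reading), "K" (3x3 intrinsics, pixels), "rvec" (rotation vector, rad) and "tvec" (3), from world to camera coordinates, as OpenCV has them. Camera axes: x right, y down, z forward; pixel columns grow to the right and rows downward; lengths in m; the calibration is good to about 2 mm. A picture is of the moment at which its call begins.
- workorder.job_done(): hands the job in; it is judged then, once.
Trained networks look in a picture, given as the dict that the camera call returned (one of the last four; its "shot" number tells which), for a name from the list of things; names that differ only in an ending like _2 or _b are one class to them, and where a whole thing is asked for, a point or a joint stands for the part that bears it (a point fixed in the world has none). Each returns a list of dicts, best first, with "score" (0 to 1); they miss things now and then, are a little off and sometimes report something else, mostly with a low value. They report only what shows in the picture. A call takes as long as a camera call. They do not tell look-alikes from the thing itself.
- vision.spot_in(picture, query): "position" ([column, row] in pixels, amid what is visible of it).
- vision.place_of(picture, query): "position" ([column, row] in pixels: a listed point, or the origin of a listed thing).
The state is a dict: "clock": time; "joint_pos": joint angles; "joint_vel": joint speeds; "tau": joint torques, N m; "eef_pos": TCP position; "tool_rot": TCP orientation; "ft_force": force on the tool from outside, world axes, zero at the start; "ft_torque": the same for the moment, N m; "grip_width": finger opening in m; "grasp_force": force on a finger pad.
Only numpy, scipy, OpenCV 4.12 (cv2) and the standard library are available. Lean on these libraries where they do the work, as an engineer would, in place of code of your own. Each camera call takes 0.05 s, during which the arm holds its last target. There are 200 camera calls.

### The job

Turn the brass wing fastener on the sloping file rack a quarter turn until it drops into its open detent, then lift the steel retaining bar out of its two brackets and lay it on the black rubber mat. After that take both files out of the rack and lay them flat, side by side, in the wooden tray. Lay things down rather than dropping them, leave the wing open and do not disturb the other things on the bench.

Things in the scene. Friction and masses are not known exactly. Their poses are not given: they have to be found in the camera images.
- rack: Fixed sloping wooden file rack, base 260 x 240 mm. Origin at bench level, 10 mm short (-x) of its middle; z up, x to the high end, y along the bar. The slope rises to +x at 35 degrees; slope normal n = (-sin35, 0, cos35) in the rack frame. Wing, bar and files are taken along -n, tool tilted 35 degrees. The files' axes run up the slope, 36 mm either side of y = 0, tips against a foot board.
- bracket_r (a point): Middle of the slot floor of the open steel U bracket at rack y = -97 mm (10 mm thick along y). The slot is 18 mm wide, 14 mm deep and opens along n: the bar must rise 15 mm along n to come free. Nothing on the slope between the brackets rises beyond 6 mm above the file axes except the files.
- bracket_l (a point): The same for the other bracket, at rack y = +97 mm. The wing's post stands 33 mm up the slope from this one.
- lamp (a point): Middle of the underside of the lamp bar that overhangs the rack on posts, 330 mm above the bench: 32 mm deep (rack x), 240 mm long (y). It stands in the way of a gripper that comes straight down; keep clear of it.
- wing (a joint): Turn of the brass wing about the slope normal n. 0 = closed: it points along the slope and covers the bar's +y end. Grows clockwise, seen looking along -n, to about 1.57 = open: parallel to the bar. A snap spring gives a detent at each end: turn it past half way against at most 0.15 N m; when let go it drops into the nearer one (within 0.05 rad).
- wing_grip (a point): Middle of the wing, on its turning axis, 12 mm under its top face. The wing is a brass bar 66 mm long, 12 mm wide, 24 mm high; its underside is 5 mm above the bar's upper face. Site axes: x along the wing, z along the slope normal n; they turn with the wing.
- bar: Steel retaining bar, 14 x 210 x 14 mm, 0.25 kg or so; origin at its centre, y along it, z along the slope normal while in the rack.
- file_flat: File with a flat steel blade (20 x 8 mm) and a squared wooden handle (95 long, 24 wide, 22 mm high), 190 mm long in all, about 0.12 kg. Origin on its axis near its balance point, on the handle 20 mm from its lower end; x to the handle's end (at 75 mm; blade tip at -115 mm), z along n while in the rack. Either seat may hold it.
- file_round: File with a round steel blade (8 mm across), otherwise the same size, handle, origin and axes as the flat one. Either seat may hold it.
- tray: Fixed open wooden tray, 250 (x) x 160 (y) x 22 mm high, walls 6 mm and floor 6 mm thick, on the bench left or right of the rack. Origin: centre of its underside.
- mat: Fixed black rubber mat, 250 (x) x 160 (y) x 4 mm, on the bench, on the other side of the rack. Origin: centre of its underside. A small jar stands on it about x = -80, y = +50 mm.
- jar: Bystander: small white jar, 44 mm across, 36 mm high, standing on the mat. Origin: centre of its underside.
- bottle: Bystander: amber glass bottle, 56 mm across, 125 mm high, beyond the rack.
- tin: Bystander: flat round brass tin, 66 mm across, 32 mm high, between robot and rack.
- dial: Bystander: white enamel clock dial, 80 mm across, 6 mm thick, lying between robot and rack.
- brush: Bystander: brush lying on the bench beyond the rack.
- cream: Bystander: amber jar with a black cap, 60 mm across, 50 mm high.
- cup: Bystander: small clear cup, 56 mm across, 50 mm high, beyond the rack.
Things that resemble listed ones, but are neither listed nor needed, are in the scene too. What is shaped like the file_flat but red is not meant.

How it is judged:
On the way, in this order (a step that is already met when the one before it is completed fails the run):
1. the wing is turned a quarter turn into its open detent (value of joint wing above 1.45 rad), for 0.2 s.
2. the retaining bar is out of its brackets, laid on the mat and let go (height (world z) of bar below 0.016 m and x of bar in the frame of mat between -0.09 and 0.09 m and y of bar in the frame of mat between -0.08 and 0.08 m and linear speed of bar below 0.03 m/s and contact force between the fingers and bar below 0.1 N and value of joint wing above 1.45 rad), for 0.2 s.
At the end, for the whole second after the job is handed in: Wing left open (over 1.45 rad); bar flat on the mat, its centre over the mat and 35 mm or more from the short ends, below 16 mm; both files flat in the tray, origins within 70 mm along and 75 mm across of its centre, below 27 mm, level within 0.15 rad; all let go and at rest (all of step 2 and height (world z) of each of file_flat, file_round below 0.027 m and x of file_flat in the frame of tray between -0.07 and 0.07 m and y of file_flat in the frame of tray between -0.075 and 0.075 m and linear speed of each of file_flat, file_round below 0.03 m/s and contact force between the fingers and file_flat below 0.1 N and angle between file_flat's own x axis and vertical between 1.42 and 1.72 rad and x of file_round in the frame of tray between -0.07 and 0.07 m and y of file_round in the frame of tray between -0.075 and 0.075 m and contact force between the fingers and file_round below 0.1 N and angle between file_round's own x axis and vertical between 1.42 and 1.72 rad); the robot touches nothing.
It fails at once if a file is taken out of the rack before the bar has been laid down (distance of any of file_flat, file_round from where it was at the start of the episode above 0.06 m and height (world z) of bar above 0.03 m).
It fails at once if a bystander is moved by more than 30 mm or tipped (distance of any of jar, bottle, tin, dial, brush, cream, cup from where it was at the start of the episode above 0.03 m or angle between any of jar, bottle, tin, dial, cream, cup's own z axis and vertical above 0.5 rad).
It fails at once if the bar or a file is let go in mid-air or dropped (clear of the fingers, away from its seat and more than 60 mm above the bench) ((contact force between the fingers and bar below 0.05 N and height (world z) of bar above 0.06 m and distance of bar from where it was at the start of the episode above 0.07 m) or (contact force between the fingers and file_flat below 0.05 N and height (world z) of file_flat above 0.06 m and distance of file_flat from where it was at the start of the episode above 0.07 m) or (contact force between the fingers and file_round below 0.05 N and height (world z) of file_round above 0.06 m and distance of file_round from where it was at the start of the episode above 0.07 m)).
It also fails if it takes over 72 s, if anything falls off the work surface, if the arm or the gripper's body presses on something with over 40 N, if the wrist force passes 120 N, or if a joint passes its speed limit or range.

## Working session

There is one attempt and no reset: what is moved stays moved. The work goes in short steps, Python scripts to look and compute and a shell command to move; the robot and the scene stay as the last step left them, time stands still between calls to the robot, and variables do not carry over. Pictures are saved under pics/ and viewed, at most 12 in all, crops included, and the job is handed in when it is done.

```bash
ls; mkdir -p pics; cat > h.py <<'E'
import numpy as np, cv2
from scipy.spatial.transform import Rotation as R
from workcell import bot, vision, workorder
def cam(n):
    p=vision.camera(n); Rm=cv2.Rodrigues(np.array(p["rvec"],float))[0]; return p,Rm,np.array(p["tvec"],float).ravel()
def xyz(p,uv,z=None,win=1):
    """world point at pixel: from depth map, or on plane world z"""
    Rm=cv2.Rodrigues(np.array(p["rvec"],float))[0]; t=np.array(p["tvec"],float).ravel()
    r=np.linalg.inv(p["K"])@[uv[0],uv[1],1.]; c=-Rm.T@t; d=Rm.T@r
    if z is not None: return c+d*(z-c[2])/d[2]
    u,v=int(round(uv[0])),int(round(uv[1])); a=p["z_map"][max(v-win,0):v+win+1,max(u-win,0):u+win+1]; a=a[a>0]
    return c+d*np.median(a) if a.size else c*np.nan
E
python3 - <<'E'
from h import *
o=bot.get_obs(); print(o)
for n in("scene","top"):
    p,Rm,t=cam(n); cv2.imwrite(f"pics/{n}0.png",p["image"]); print(n,"cam at",(-Rm.T@t).round(3))
    for q in("rack","bracket_r","bracket_l","wing_grip","bar","file_flat","file_round","tray","mat","jar","lamp"):
        for r in vision.place_of(p,q)[:3]: print(q,np.round(r["position"],1),round(r["score"],2),xyz(p,r["position"]).round(3))
E
```

```text
pics
{'clock': 0.0, 'joint_pos': array([-1.11698593e+00,  2.41420121e-01,  3.73313276e-03,  1.33521473e+00,
        8.63616203e-06,  1.57082659e+00]), 'joint_vel': array([-0.00054318, -0.00119073,  0.00057916, -0.00079052,  0.0004765 ,
       -0.00042958]), 'tau': array([ 1.66769723e-04, -3.72320330e+01,  2.52406651e+01,  1.69925956e-02,
        8.51068557e-05,  3.35894992e-07]), 'eef_pos': array([ 0.21892107, -0.4488205 ,  0.2304128 ]), 'tool_rot': array([ 9.74370141e-01,  2.24948259e-01, -2.32625338e-04, -1.02667786e-03]), 'ft_force': array([-0.73862794, -0.09493849, -0.33762035]), 'ft_torque': array([-0.05122119,  0.01178914, -0.01754939]), 'grasp_force': 0.0, 'grip_width': 0.08539086219232209}
scene cam at [0.872 0.287 1.106]
rack [221.2 245.5] 0.97 [0.656 0.023 0.171]
bracket_r [189.5 208.4] 0.94 [ 0.673 -0.032  0.351]
bracket_r [249.6 251. ] 0.82 [0.63  0.093 0.187]
bracket_l [189.5 208.4] 0.94 [ 0.673 -0.032  0.351]
bracket_l [249.6 251. ] 0.82 [0.63  0.093 0.187]
wing_grip [246.1 246.1] 0.68 [0.63  0.082 0.206]
bar [190.1 209.9] 0.58 [ 0.674 -0.028  0.35 ]
file_flat [234.1 23
[... 800 characters left out ...]
596 -0.105  0.153]
wing_grip [233.4 135.5] 0.64 [0.627 0.08  0.204]
wing_grip [265.3 144.6] 0.49 [ 0.607 -0.015  0.157]
wing_grip [365.5 130.1] 0.3 [ 0.68  -0.365  0.017]
bar [264.1 145.2] 0.69 [ 0.605 -0.012  0.157]
file_flat [253.9 145.2] 0.88 [0.606 0.02  0.159]
file_flat [339.6 270.9] 0.84 [ 0.207 -0.254  0.002]
file_flat [177.4 273. ] 0.8 [0.216 0.281 0.018]
file_round [277.2 142.8] 0.84 [ 0.613 -0.052  0.153]
file_round [264.9 108.4] 0.51 [ 0.661 -0.011  0.351]
tray [172.2 198.1] 0.87 [0.464 0.3   0.005]
mat [354.9 186.6] 0.56 [ 0.487 -0.321  0.005]
jar [337.1 213.3] 0.48 [ 0.396 -0.249  0.038]
jar [293.1 147. ] 0.42 [ 0.598 -0.101  0.154]
lamp [264.7 109.7] 0.73 [ 0.658 -0.011  0.352]
```

```bash
python3 - <<'E'
import cv2
a=cv2.imread("pics/top0.png")[90:320,130:410]; cv2.imwrite("pics/top0c.png",cv2.resize(a,None,fx=2.6,fy=2.6,interpolation=cv2.INTER_CUBIC))
a=cv2.imread("pics/scene0.png")[90:330,120:420]; cv2.imwrite("pics/scene0c.png",cv2.resize(a,None,fx=2.5,fy=2.5,interpolation=cv2.INTER_CUBIC))
E
```

```text
(no output)
```

View pics/top0c.png

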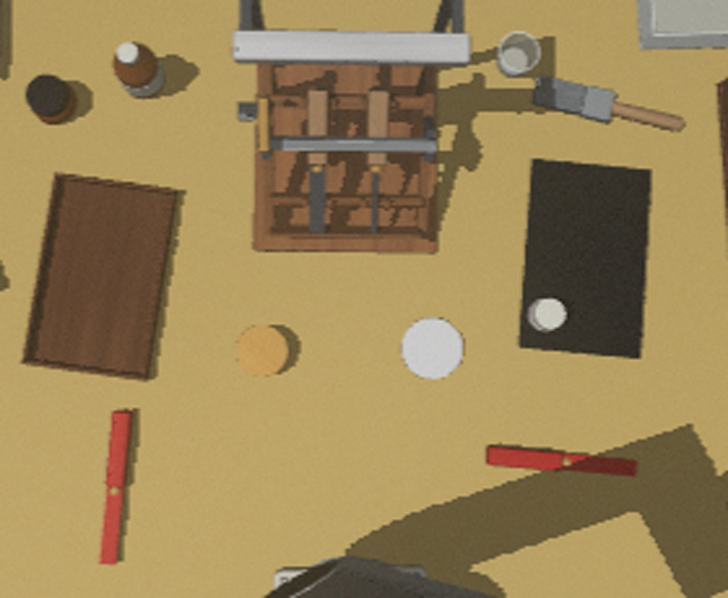

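View pics/scene0c.png

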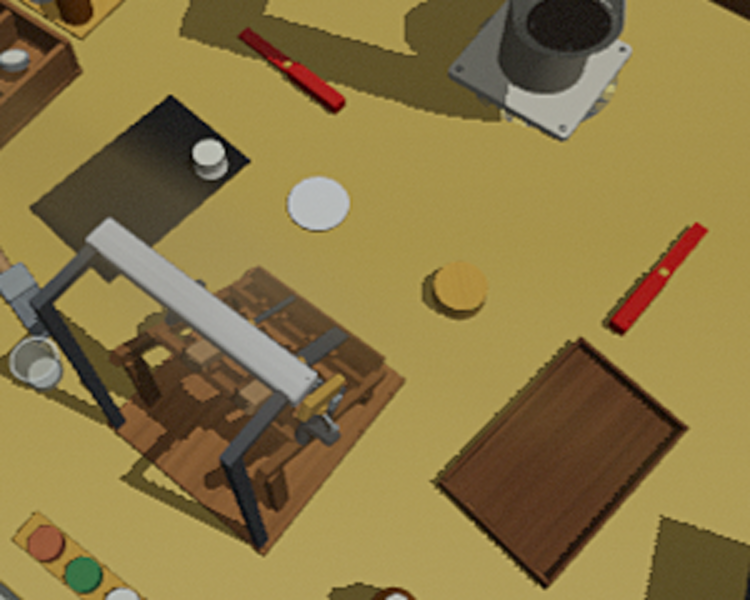

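Top crop: the wing is brass, at the left bracket, crop (263,125), about px (231,138). The bar runs along row ~146. The flat file is left of centre at crop (317,160) and the round file right at (377,160). The tray is left, at px (170,197), and the mat right, at px (356,189), with the jar on its near-left corner. There are two red look-alikes at crop (117,490) and (560,460). The wooden-handled file in the rack is the one meant, because the lookalikes are red and out of the rack.

```bash
python3 - <<'E'
from h import *
p,Rm,t=cam("top"); im=p["image"]
hsv=cv2.cvtColor(im,cv2.COLOR_BGR2HSV); K=np.array(p["K"]); 
v,u=np.mgrid[0:384,0:512]; z=p["z_map"]
P=(np.stack([u,v,np.ones_like(u)],-1)@np.linalg.inv(K).T*z[...,None]-t)@Rm
def box(m,lo,hi): 
    for i in range(3): m=m&(P[...,i]>lo[i])&(P[...,i]<hi[i])
    return m&(z>0)
# wing
m=box((hsv[...,1]>110)&(hsv[...,0]>12),(.57,.05,.16),(.68,.11,.24)); q=P[m]; print("wing n",len(q),np.median(q,0).round(4),q.min(0).round(3),q.max(0).round(3))
c=q.mean(0);print("dir",np.linalg.svd(q-c)[2][0].round(3),c.round(4), "slope deg",np.degrees(np.arcsin(np.linalg.svd(q-c)[2][0][2])))
# bar: grey low-saturation
m=box((hsv[...,1]<80),(.57,-.13,.12),(.64,.10,.20)); q=P[m]; c=q.mean(0); d=np.linalg.svd(q-c)[2][0]; print("bar n",len(q),c.round(4),d.round(3),q.min(0).round(3),q.max(0).round(3))
for col in range(234,302,4):
    r=[ (vv,P[vv,col].round(3).tolist()) for vv in range(134,156) if m[vv,col]]; print(col,[x[0] for x in r], np.mean([x[1] for x in r],0).round(4) if r else "")
# rack base outline, handles, tray, mat corners
m=box((hsv[...,2]<70),(.3,-.5,.001),(.62,-.15,.02)); 
def rect(m,n):
    k=cv2.connectedComponentsWithStats(m.astype(np.uint8)); i=1+np.argmax(k[2][1:,4]); q=P[k[1]==i][:,:2].astype(np.float32); print(n,len(q),cv2.minAreaRect(q))
rect(m,"mat")
m=box((hsv[...,2]<125)&(hsv[...,1]>90),(.3,.15,-.01),(.65,.45,.04)); rect(m,"tray")
m=box((hsv[...,1]>0),(.40,-.2,.006),(.75,.2,.32)); rect(m,"rack")
for q in("bracket_l","wing_grip","file_flat","file_round","tray","mat","jar"):
    r=vision.place_of(p,q)[0]; print(q,np.round(r["position"],1),round(r["score"],2),xyz(p,r["position"]).round(3))
E
```

```text
wing n 93 [0.6274 0.0861 0.2001] [0.596 0.078 0.163] [0.656 0.095 0.218]
dir [-0.873  0.038 -0.486] [0.6262 0.0863 0.1993] slope deg -29.061718039728632
bar n 420 [ 0.6073 -0.023   0.1554] [-0.008 -1.    -0.009] [ 0.587 -0.114  0.126] [0.639 0.09  0.171]
234 [142, 143, 144, 145, 146, 147] [0.61   0.0808 0.1563]
238 [142, 143, 144, 145, 146, 147] [0.6097 0.0682 0.1572]
242 [142, 143, 144, 145, 146, 147] [0.6092 0.056  0.1578]
246 [142, 143, 144, 145, 146, 147] [0.609  0.044  0.1568]
250 [142, 143, 144, 145, 146, 147] [0.6083 0.0315 0.1577]
254 [142, 143, 144, 145, 146, 147] [0.6087 0.0192 0.155 ]
258 [142, 143, 144, 145, 146, 147] [0.6082 0.007  0.1572]
262 [142, 143, 144, 145, 146, 147] [ 0.6078 -0.0052  0.157 ]
266 [143, 144, 145, 146, 147] [ 0.606  -0.0172  0.1568]
270 [143, 144, 145, 146, 147] [ 0.6054 -0.03    0.1584]
274 [143, 144, 145, 146, 147, 148] [ 0.6043 -0.0422  0.153 ]
278 [143, 144, 145, 146, 147, 148] [ 0.604  -0.0543  0.1535]
282 [143, 144, 145, 146, 147] [ 0.6044 -0.0666  0.157 ]
286 [143, 144, 145, 146, 147, 148] [ 0.603  -0.079   0.1565]
290 [143, 144, 145, 146, 147, 148] [ 0.6027 -0.0913  0.1552]
294 [135, 136, 137, 138, 139, 140, 141, 142, 143, 144, 145, 146, 147, 148, 149, 150, 151] [ 0.6098 -0.1036  0.1572]
298 [] 
mat 2529 ((0.48009049892425537, -0.31979143619537354), (0.15718506276607513, 0.2481764853000641), 82.98743438720703)
tray 3749 ((0.47277191281318665, 0.31084316968917847), (0.1735502928495407, 0.25452661514282227), 80.44184875488281)
rack 4952 ((0.6205162405967712, -0.005448892712593079), (0.2452067881822586, 0.2516905665397644), 87.83271026611328)
bracket_l [231. 144.] 0.96 [0.604 0.088 0.19 ]
wing_grip [233.7 134.3] 0.67 [0.635 0.08  0.187]
file_flat [175.4 270.6] 0.97 [0.224 0.286 0.024]
file_round [273.6 144.2] 0.66 [ 0.607 -0.041  0.158]
tray [172.  198.3] 0.75 [0.463 0.301 0.005]
mat [153.2 128.3] 0.75 [0.696 0.355 0.048]
jar [337.8 212.2] 0.55 [ 0.4   -0.251  0.039]
```

```bash
cat >> h.py <<'E'
yaw=-0.042; Y=R.from_euler("z",yaw).as_matrix(); a=np.radians(35)
s=Y@[np.cos(a),0,np.sin(a)]; n=Y@[-np.sin(a),0,np.cos(a)]; ry=Y@[0,1,0]
def tool(x,z):
    z=np.array(z,float); x=np.array(x,float); x=x-z*(x@z)/(z@z); z/=np.linalg.norm(z); x/=np.linalg.norm(x); return R.from_matrix(np.c_[x,np.cross(z,x),z])
def go(pos,Rt,N,verbose=True):
    "constant row (mm, rad) that reaches the pose in N rows from the measured one"
    o=bot.get_obs(); p0=o["eef_pos"]; R0=R.from_quat(o["tool_rot"]); w=(R0.inv()*Rt).as_rotvec()/N; r=R.from_rotvec(w)
    S=sum((R.from_rotvec(w*k).as_matrix() for k in range(N)),np.zeros((3,3)))
    d=np.linalg.solve(S,R0.inv().apply(np.array(pos)-p0)); P=[p0]; Q=R0
    for k in range(N): P.append(P[-1]+Q.apply(d)); Q=Q*r
    print("clock",round(o["clock"],2),"joints",o["joint_pos"].round(2),"tcp",p0.round(4)); print(N,"x",(d*1000).round(1).tolist(),w.round(4).tolist(),"|w|",np.linalg.norm(w).round(3))
    if verbose: print(np.round(P,3)[::3].tolist())
E
python3 - <<'E'
from h import *
W=np.array([.628,.0865,.1895])
for sg in(1,-1): go(W+.12*n,tool(sg*s,-n),12)
print(s,n)
E
```

```text
clock 1.6 joints [-1.12  0.24  0.01  1.34  0.    1.57] tcp [ 0.2192 -0.4494  0.2313]
12 x [38.7, -37.5, 5.2] [-0.0126, 0.0498, 0.04] |w| 0.065
[[0.219, -0.449, 0.231], [0.281, -0.3, 0.22], [0.361, -0.158, 0.225], [0.455, -0.028, 0.247], [0.559, 0.089, 0.288]]
clock 1.6 joints [-1.12  0.24  0.01  1.34  0.    1.57] tcp [ 0.2192 -0.4494  0.2313]
12 x [55.9, 44.4, -13.9] [-0.0667, -0.0169, -0.2115] |w| 0.222
[[0.219, -0.449, 0.231], [0.429, -0.448, 0.276], [0.592, -0.314, 0.315], [0.642, -0.105, 0.323], [0.559, 0.089, 0.288]]
[ 0.81842966 -0.03439427  0.57357644] [-0.57307062  0.02408313  0.81915204]
```

```bash
python3 -m creep '[[[38,-38,-5],[0,0,0.1]],[[0,0,0],[0,0,0]]]' 40; python3 - <<'E'
from h import *
W=np.array([.628,.0865,.1895])
for sg in(1,-1): go(W+.12*n,tool(sg*s,-n),12,0); 
E
```

```text
clock: 1.85
eef_pos: [0.2371, -0.3964, 0.2366]
tool_rot: [0.984, 0.177, 0.0, -0.0]
ft_force: [-0.5, -0.7, -0.0]
grip_width: 0.0516
grasp_force: 0.0
clock 1.85 joints [-1.03  0.16 -0.08  1.33  0.    1.75] tcp [ 0.2371 -0.3964  0.2366]
12 x [34.2, -35.2, 4.6] [-0.0102, 0.0502, 0.0321] |w| 0.06
clock 1.85 joints [-1.03  0.16 -0.08  1.33  0.    1.75] tcp [ 0.2371 -0.3964  0.2366]
12 x [53.6, 39.9, -13.1] [-0.0691, -0.014, -0.2191] |w| 0.23
```

```bash
python3 - <<'E'
from h import *
go([.42,-.0,.30],tool([-1,.04,0],[0,0,-1]),15)
E
```

```text
clock 1.85 joints [-1.03  0.16 -0.08  1.33  0.    1.75] tcp [ 0.2371 -0.3964  0.2366]
15 x [35.7, 19.5, -4.2] [0.0, -0.0001, -0.183] |w| 0.183
[[0.237, -0.396, 0.237], [0.358, -0.391, 0.249], [0.458, -0.324, 0.262], [0.509, -0.215, 0.275], [0.495, -0.095, 0.287], [0.42, 0.0, 0.3]]
```

```bash
r='[[35.7,19.5,-4.2],[0,0,-0.183]]'; python3 -m creep '[[[35.7,19.5,-4.2],[0,0,-0.183]],[[35.7,19.5,-4.2],[0,0,-0.183]],[[35.7,19.5,-4.2],[0,0,-0.183]],[[35.7,19.5,-4.2],[0,0,-0.183]],[[35.7,19.5,-4.2],[0,0,-0.183]],[[35.7,19.5,-4.2],[0,0,-0.183]],[[35.7,19.5,-4.2],[0,0,-0.183]],[[35.7,19.5,-4.2],[0,0,-0.183]],[[35.7,19.5,-4.2],[0,0,-0.183]],[[35.7,19.5,-4.2],[0,0,-0.183]],[[35.7,19.5,-4.2],[0,0,-0.183]],[[35.7,19.5,-4.2],[0,0,-0.183]]]' 40; python3 -m creep '[[[35.7,19.5,-4.2],[0,0,-0.183]],[[35.7,19.5,-4.2],[0,0,-0.183]],[[35.7,19.5,-4.2],[0,0,-0.183]],[[0,0,0],[0,0,0]]]'; python3 - <<'E'
from h import *
W=np.array([.628,.0865,.1895])
go(W+.10*n,tool(-s,-n),6)
E
```

```text
clock: 3.35
eef_pos: [0.4957, -0.0973, 0.2866]
tool_rot: [0.288, 0.958, -0.0, 0.0]
ft_force: [0.8, 0.2, 0.2]
grip_width: 0.0398
grasp_force: 0.0
clock: 3.85
eef_pos: [0.4201, -0.002, 0.3002]
tool_rot: [0.02, 1.0, -0.0, 0.001]
ft_force: [1.6, 0.2, 0.3]
grip_width: 0.0401
grasp_force: 0.0
clock 3.85 joints [-0.    0.06 -0.03  1.48 -0.    0.03] tcp [ 0.4201 -0.002   0.3002]
6 x [-22.8, 16.2, 11.0] [0.0001, -0.1015, 0.0004] |w| 0.102
[[0.42, -0.002, 0.3], [0.493, 0.044, 0.275], [0.571, 0.089, 0.271]]
```

```bash
python3 -m creep '[[[-22.8,16.2,11],[0,-0.1015,0]],[[-22.8,16.2,11],[0,-0.1015,0]],[[-22.8,16.2,11],[0,-0.1015,0]],[[-22.8,16.2,11],[0,-0.1015,0]],[[-22.8,16.2,11],[0,-0.1015,0]],[[-22.8,16.2,11],[0,-0.1015,0]],[[0,0,0],[0,0,0]]]'; python3 - <<'E'
from h import *
W=np.array([.628,.0865,.1895])
go(W-.012*n,tool(-s,-n),4)
p,Rm,t=cam("scene")
cv2.imwrite("pics/s1.png",cv2.resize(p["image"][190:310,180:320],None,fx=5,fy=5,interpolation=cv2.INTER_CUBIC))
# ray of wing site + projections of my estimates (crop pixels)
for nm,q in(("wing top",W+.012*n),("end dn",W+.012*n-.033*s),("end up",W+.012*n+.033*s),("tcp",bot.get_obs()["eef_pos"])):
    u=cv2.projectPoints(np.array([q]),p["rvec"],p["tvec"],p["K"],None)[0].ravel(); print(nm,((u-[180,190])*5).round(0))
E
```

```text
clock: 4.72
eef_pos: [0.5717, 0.0878, 0.2688]
tool_rot: [0.02, 0.954, -0.007, 0.299]
ft_force: [0.1, -0.4, -0.3]
grip_width: 0.0396
grasp_force: 0.0
clock 4.72 joints [ 0.23 -0.03 -0.39  0.62 -0.16  0.23] tcp [0.5717 0.0878 0.2688]
4 x [-0.2, 0.3, 27.3] [-0.0003, -0.001, -0.0001] |w| 0.001
[[0.572, 0.088, 0.269], [0.619, 0.087, 0.202]]
wing top [348. 277.]
end dn [383. 249.]
end up [312. 306.]
tcp [412. 144.]
```

View pics/s1.png

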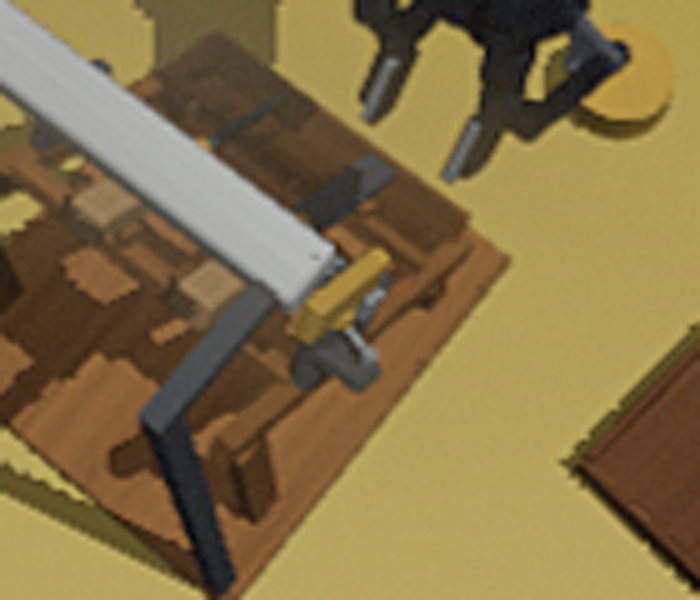

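The scene crop shows the brass wing from about (305,315) to (388,255), within a pixel or two of my estimate. The fingers are above and straddling its line. I'll descend, grip, and turn.

```bash
python3 -m creep '[[[0,0,27],[0,0,0]],[[0,0,27],[0,0,0]],[[0,0,27],[0,0,0]],[[0,0,15],[0,0,0]],[[0,0,12],[0,0,0]],[[0,0,0],[0,0,0]]]'; python3 -m creep '[[[0,0,0],[0,0,0]],[[0,0,0],[0,0,0]],[[0,0,0],[0,0,0]],[[0,0,0],[0,0,0]]]' 0
```

```text
clock: 5.52
eef_pos: [0.6335, 0.0849, 0.181]
tool_rot: [0.021, 0.954, -0.007, 0.299]
ft_force: [-0.3, 1.6, -0.4]
grip_width: 0.0398
grasp_force: 0.0
clock: 6.02
eef_pos: [0.6336, 0.0864, 0.1828]
tool_rot: [0.02, 0.954, -0.005, 0.3]
ft_force: [-4.4, 3.8, 3.8]
grip_width: 0.0147
grasp_force: 58.9
```

```bash
python3 -m creep '[[[0,0,0],[0,0,0.16]],[[0,0,0],[0,0,0.16]],[[0,0,0],[0,0,0.16]],[[0,0,0],[0,0,0.16]],[[0,0,0],[0,0,0.16]],[[0,0,0],[0,0,0.16]],[[0,0,0],[0,0,0.16]],[[0,0,0],[0,0,0.16]],[[0,0,0],[0,0,0.16]],[[0,0,0],[0,0,0.13]],[[0,0,0],[0,0,0]],[[0,0,0],[0,0,0]]]'; python3 -c "
from h import *
go(bot.get_obs()['eef_pos'],tool(ry,-n),1,0);print(bot.get_obs()['ft_torque'])
p,_,_=cam('top');cv2.imwrite('pics/t2.png',cv2.resize(p['image'][90:200,200:320],None,fx=5,fy=5,interpolation=cv2.INTER_CUBIC))"
```

```text
clock: 7.52
eef_pos: [0.6333, 0.0861, 0.1825]
tool_rot: [0.688, 0.661, 0.208, 0.216]
ft_force: [-4.7, 3.5, 5.4]
grip_width: 0.0148
grasp_force: 59.1
clock 7.53 joints [ 0.2   0.17 -0.42  0.38 -0.14  1.77] tcp [0.6333 0.0861 0.1825]
1 x [0.0, 0.0, 0.0] [-0.0011, -0.0012, 0.0006] |w| 0.002
[0.66179674 0.829646   0.38265863]
```

View pics/t2.png

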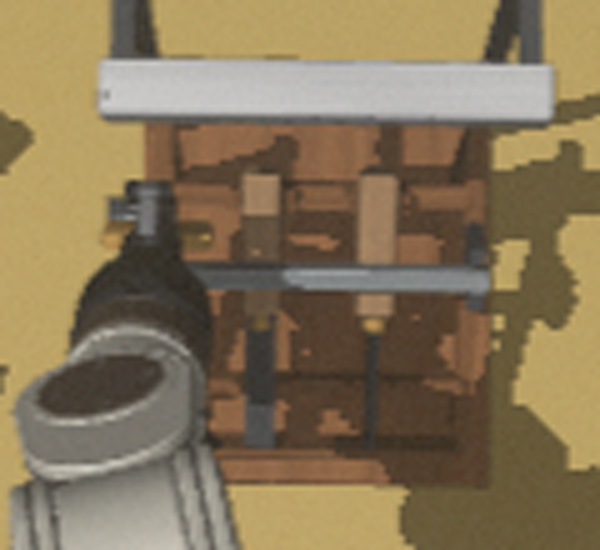

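The wing shows on both sides of the gripper at (115,240) and (200,240), so it now lies parallel to the bar. Next I'll release it and back off.

```bash
python3 -m creep '[[[0,0,0],[0,0,0]],[[0,0,0],[0,0,0]],[[0,0,-20],[0,0,0]],[[0,0,-40],[0,0,0]],[[0,0,-30],[0,0,0]]]' 35; python3 - <<'E'
from h import *
B=np.array([.608,-.009,.1515])
go(B+.085*n,tool(ry,-n),4)
go(B-.012*n,tool(ry,-n),4)
E
```

```text
clock: 8.2
eef_pos: [0.5817, 0.0869, 0.2565]
tool_rot: [0.689, 0.66, 0.207, 0.217]
ft_force: [0.3, 0.2, 0.0]
grip_width: 0.0349
grasp_force: 0.0
clock 8.2 joints [ 0.23 -0.   -0.4   0.58 -0.15  1.79] tcp [0.5817 0.0869 0.2565]
4 x [-23.7, -8.8, 4.6] [-0.0003, 0.0004, -0.0001] |w| 0.001
[[0.582, 0.087, 0.257], [0.565, 0.017, 0.23]]
clock 8.2 joints [ 0.23 -0.   -0.4   0.58 -0.15  1.79] tcp [0.5817 0.0869 0.2565]
4 x [-23.6, -8.8, 28.9] [-0.0003, 0.0004, -0.0001] |w| 0.001
[[0.582, 0.087, 0.257], [0.607, 0.015, 0.17]]
```

```bash
python3 -m creep '[[[-23.7,-8.8,4.6],[0,0,0]],[[-23.7,-8.8,4.6],[0,0,0]],[[-23.7,-8.8,4.6],[0,0,0]],[[-23.7,-8.8,4.6],[0,0,0]],[[0,0,0],[0,0,0]]]' 50; python3 - <<'E'
from h import *
B=np.array([.608,-.009,.1515])
go(B-.012*n,tool(ry,-n),4)
p,Rm,t=cam("top"); hsv=cv2.cvtColor(p["image"],cv2.COLOR_BGR2HSV)
cv2.imwrite("pics/t3.png",cv2.resize(p["image"][100:200,200:320],None,fx=5,fy=5,interpolation=cv2.INTER_CUBIC))
v,u=np.mgrid[0:384,0:512]; z=p["z_map"]; P=(np.stack([u,v,np.ones_like(u)],-1)@np.linalg.inv(p["K"]).T*z[...,None]-t)@Rm
m=(hsv[...,1]>110)&(hsv[...,0]>14)&(z>0)&np.all((P>(.57,.03,.17))&(P<(.68,.15,.24)),-1); q=P[m];c=q.mean(0);print("wing",len(q),c.round(3),np.linalg.svd(q-c)[2][0].round(3),"rack y",ry.round(3))
E
```

```text
clock: 8.82
eef_pos: [0.5587, -0.0083, 0.2191]
tool_rot: [0.69, 0.659, 0.206, 0.216]
ft_force: [-0.2, -0.0, 0.1]
grip_width: 0.0501
grasp_force: 0.0
clock 8.82 joints [-0.   -0.04 -0.54  0.46 -0.03  1.61] tcp [ 0.5587 -0.0083  0.2191]
4 x [0.4, 0.5, 23.9] [-0.001, 0.0007, -0.0006] |w| 0.001
[[0.559, -0.008, 0.219], [0.601, -0.009, 0.161]]
wing 134 [0.626 0.086 0.197] [-0.024 -0.999 -0.021] rack y [0.042 0.999 0.   ]
```

View pics/t3.png

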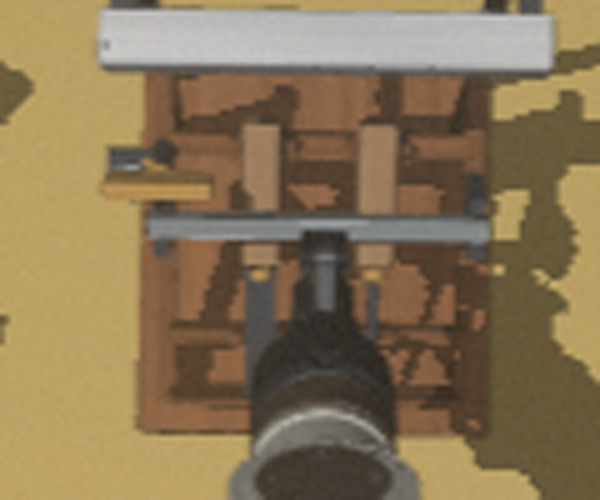

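The wing is open at (157,187), parallel to the bar. The bar is fully exposed from (148,226) to (490,230), and the gripper is centred over it between the files. Now I'll grip the bar.

```bash
python3 -m creep '[[[0,0.5,27],[0,0,0]],[[0,0.5,27],[0,0,0]],[[0,0.5,22],[0,0,0]],[[0,0.5,12],[0,0,0]],[[0,0,8],[0,0,0]],[[0,0,0],[0,0,0]]]'; python3 -m creep '[[[0,0,0],[0,0,0]],[[0,0,0],[0,0,0]],[[0,0,0],[0,0,0]],[[0,0,0],[0,0,0]]]' 0
```

```text
clock: 9.62
eef_pos: [0.6164, -0.0087, 0.1425]
tool_rot: [0.689, 0.66, 0.207, 0.216]
ft_force: [0.6, 0.1, -0.3]
grip_width: 0.0499
grasp_force: 0.0
clock: 10.12
eef_pos: [0.6159, -0.0089, 0.1433]
tool_rot: [0.689, 0.66, 0.208, 0.217]
ft_force: [-5.8, 0.0, 5.5]
grip_width: 0.0125
grasp_force: 59.6
```

```bash
python3 -m creep '[[[0,0,-8],[0,0,0]],[[0,0,-10],[0,0,0]],[[0,0,-20],[0,0,0]],[[0,0,-30],[0,0,0]],[[0,0,-30],[0,0,0]],[[0,0,0],[0,0,0]]]'; python3 - <<'E'
from h import *
print(bot.get_obs()["grip_width"],bot.get_obs()["ft_force"])
Rm=tool([.9928,-.12,0],[0,0,-1])
go([.477,-.345,.12],Rm,12)
E
```

```text
clock: 10.88
eef_pos: [0.5607, -0.0065, 0.2261]
tool_rot: [0.688, 0.66, 0.209, 0.218]
ft_force: [0.6, -0.2, -2.4]
grip_width: 0.0125
grasp_force: 58.7
0.012456015387664185 [ 0.55663819 -0.22254675 -2.35539919]
clock 10.88 joints [ 0.   -0.04 -0.53  0.47 -0.03  1.61] tcp [ 0.5607 -0.0065  0.2261]
12 x [-29.1, 14.3, 11.7] [0.0389, -0.042, 0.1326] |w| 0.144
[[0.561, -0.006, 0.226], [0.6, -0.101, 0.216], [0.597, -0.201, 0.192], [0.554, -0.287, 0.157], [0.477, -0.345, 0.12]]
```

```bash
python3 - <<'E'
from h import *
go([.42,-.08,.25],tool(ry,[0,0,-1]),5)
E
```

```text
clock 10.88 joints [ 0.   -0.04 -0.53  0.47 -0.03  1.61] tcp [ 0.5607 -0.0065  0.2261]
5 x [-15.9, -24.3, -14.6] [0.1228, 0.0, -0.0] |w| 0.123
[[0.561, -0.006, 0.226], [0.474, -0.051, 0.23]]
```

```bash
python3 -m creep '[[[-16,-24,-15],[0.123,0,0]],[[-16,-24,-15],[0.123,0,0]],[[-16,-24,-15],[0.123,0,0]],[[-16,-24,-15],[0.123,0,0]],[[-16,-24,-15],[0.122,0,0]]]'; python3 - <<'E'
from h import *
go([.477,-.345,.10],tool([.9928,-.12,0],[0,0,-1]),11)
E
```

```text
clock: 11.5
eef_pos: [0.4197, -0.0813, 0.2499]
tool_rot: [0.722, 0.692, -0.003, -0.003]
ft_force: [1.4, -0.3, -2.5]
grip_width: 0.0127
grasp_force: 58.8
clock 11.5 joints [-0.19  0.1  -0.12  1.36 -0.    1.42] tcp [ 0.4197 -0.0813  0.2499]
11 x [-14.7, 23.3, 13.5] [-0.0006, 0.0007, 0.1499] |w| 0.15
[[0.42, -0.081, 0.25], [0.479, -0.137, 0.209], [0.508, -0.214, 0.168], [0.501, -0.296, 0.127]]
```

```bash
python3 -m creep '[[[-14.7,23.3,2],[0,0,0.15]],[[-14.7,23.3,2],[0,0,0.15]],[[-14.7,23.3,2],[0,0,0.15]],[[-14.7,23.3,2],[0,0,0.15]],[[-14.7,23.3,4],[0,0,0.15]],[[-14.7,23.3,4],[0,0,0.15]],[[-14.7,23.3,4],[0,0,0.15]],[[-14.7,23.3,10],[0,0,0.15]],[[-14.7,23.3,20],[0,0,0.15]],[[-14.7,23.3,30],[0,0,0.15]],[[-14.7,23.3,30],[0,0,0.15]],[[0,0,0],[0,0,0]]]'; python3 - <<'E'
from h import *
go([.477,-.345,.015],tool([.9928,-.12,0],[0,0,-1]),4)
p,Rm,t=cam("top")
cv2.imwrite("pics/t4.png",cv2.resize(p["image"][130:250,300:420],None,fx=5,fy=5,interpolation=cv2.INTER_CUBIC))
E
```

```text
clock: 13.0
eef_pos: [0.4747, -0.3449, 0.1353]
tool_rot: [0.998, -0.062, -0.006, -0.002]
ft_force: [-0.2, 1.3, -2.6]
grip_width: 0.0125
grasp_force: 59.0
clock 13.0 joints [-0.63  0.47  0.09  1.2  -0.    2.64] tcp [ 0.4747 -0.3449  0.1353]
4 x [0.8, -0.0, 30.1] [-0.0006, 0.0029, -0.001] |w| 0.003
[[0.475, -0.345, 0.135], [0.476, -0.345, 0.045]]
```

View pics/t4.png

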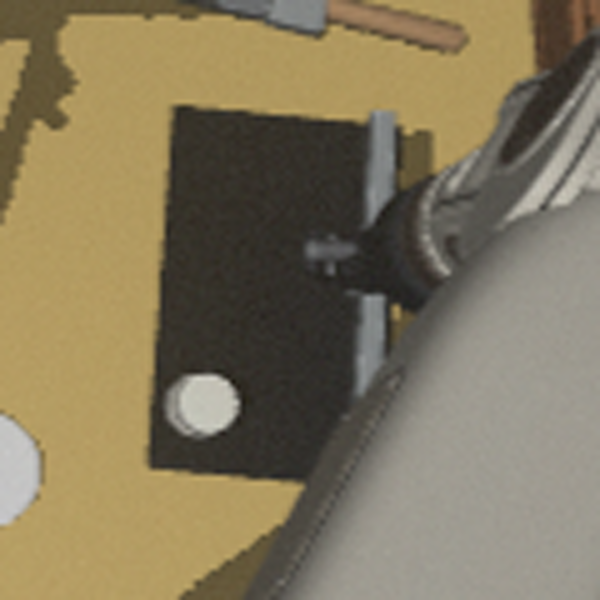

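The bar hangs parallel to the mat's long edge with the jar at (203,405) well clear; its rightward offset is parallax from its height. I'm lowering it.

```bash
python3 -m creep '[[[0.5,0,35],[0,0.003,0]],[[0.5,0,35],[0,0.003,0]],[[0.5,0,25],[0,0.003,0]],[[0,0,15],[0,0.003,0]],[[0,0,8],[0,0,0]],[[0,0,0],[0,0,0]]]'; python3 -m creep '[[[0,0,3],[0,0,0]],[[0,0,3],[0,0,0]],[[0,0,0],[0,0,0]]]'
```

```text
clock: 13.8
eef_pos: [0.4794, -0.3448, 0.0222]
tool_rot: [0.998, -0.06, 0.004, 0.001]
ft_force: [0.5, 0.9, -2.5]
grip_width: 0.0124
grasp_force: 59.1
clock: 14.18
eef_pos: [0.4789, -0.3448, 0.016]
tool_rot: [0.998, -0.061, 0.004, 0.001]
ft_force: [-0.7, -0.0, -2.6]
grip_width: 0.0128
grasp_force: 59.1
```

```bash
python3 -m creep '[[[0,0,4],[0,0,0]],[[0,0,3],[0,0,0]],[[0,0,2],[0,0,0]],[[0,0,0],[0,0,0]]]'
```

```text
clock: 14.68
eef_pos: [0.4788, -0.3447, 0.0066]
tool_rot: [0.998, -0.061, 0.003, 0.0]
ft_force: [-0.3, -0.5, -2.3]
grip_width: 0.0127
grasp_force: 59.1
```

```bash
python3 -m creep '[[[0,0,1.5],[0,0,0]],[[0,0,0],[0,0,0]]]'; python3 -m creep '[[[0,0,0],[0,0,0]],[[0,0,0],[0,0,0]],[[0,0,-5],[0,0,0]],[[0,0,-30],[0,0,0]],[[0,0,-50],[0,0,0]],[[0,0,-50],[0,0,0]]]' 35;  python3 - <<'E'
from h import *
p,Rm,t=cam("top")
for q in("bar",):
    for r in vision.place_of(p,q)[:3]: print(np.round(r["position"],1),r["score"],xyz(p,r["position"]).round(3))
q,_,_=cam("scene")
cv2.imwrite("pics/s5.png",cv2.resize(np.hstack([p["image"][130:250,290:400],q["image"][110:230,120:230]]),None,fx=3.6,fy=3.6,interpolation=cv2.INTER_CUBIC))
E
```

```text
clock: 14.92
eef_pos: [0.479, -0.3448, 0.0054]
tool_rot: [0.998, -0.061, 0.003, 0.001]
ft_force: [0.4, -0.1, -2.4]
grip_width: 0.0129
grasp_force: 59.1
clock: 15.68
eef_pos: [0.4779, -0.3445, 0.1421]
tool_rot: [0.998, -0.061, 0.003, 0.001]
ft_force: [0.6, 0.6, 0.6]
grip_width: 0.0351
grasp_force: 0.0
[365.3 190.2] 0.62 [ 0.472 -0.352  0.016]
[151.8 128.3] 0.55 [0.695 0.359 0.051]
```

View pics/s5.png

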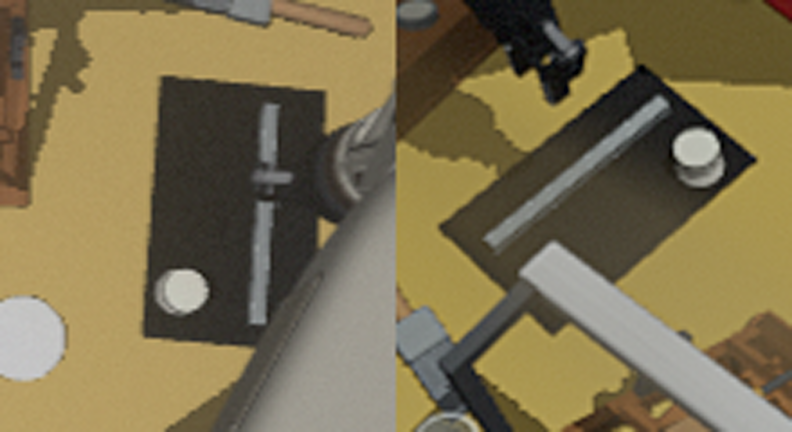

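The bar lies flat on the mat, clear of the jar at left crop (182,290). Now I'll measure the files.

```bash
python3 - <<'E'
from h import *
p,Rm,t=cam("top"); hsv=cv2.cvtColor(p["image"],cv2.COLOR_BGR2HSV)
v,u=np.mgrid[0:384,0:512]; z=p["z_map"]; P=(np.stack([u,v,np.ones_like(u)],-1)@np.linalg.inv(p["K"]).T*z[...,None]-t)@Rm
B=np.array([.608,-.009,.1515])
L=np.stack([(P-B)@s,(P-B)@ry,(P-B)@n],-1)*1000   # slope coords about bar centre, mm
for y0 in(36,-36):
    m=(z>0)&(abs(L[...,1]-y0)<14)&(L[...,2]>-25)&(L[...,2]<5)&(L[...,0]>-60)&(L[...,0]<100); q=L[m]
    print(y0,len(q),"n med",np.median(q[:,2]).round(1))
    for a0 in range(-60,100,10):
        k=q[(q[:,0]>=a0)&(q[:,0]<a0+10)]
        if len(k): print(a0,len(k),"y",k[:,1].min().round(1),k[:,1].max().round(1),"n",np.median(k[:,2]).round(1))
for q in("file_flat","file_round"):
    for r in vision.place_of(p,q)[:3]:
        X=xyz(p,r["position"]); print(q,np.round(r["position"],1),round(r["score"],2),X.round(3),(np.array([s,ry,n])@(X-B)*1000).round(1))
cv2.imwrite("pics/t6.png",cv2.resize(p["image"][110:195,215:310],None,fx=6,fy=6,interpolation=cv2.INTER_CUBIC))
E
```

```text
36 251 n med -12.2
-60 18 y 24.8 43.9 n -18.8
-50 21 y 24.9 44.1 n -18.5
-40 14 y 25.0 44.0 n -15.6
-30 17 y 25.1 43.9 n -10.4
-20 23 y 25.1 44.1 n -11.6
-10 21 y 25.3 44.0 n -11.6
0 20 y 25.4 44.1 n -12.3
10 21 y 25.5 44.1 n -10.8
20 21 y 25.7 44.2 n -11.6
30 22 y 25.8 44.4 n -10.9
40 22 y 25.9 44.4 n -11.1
50 27 y 26.0 44.6 n -12.2
60 4 y 26.2 38.4 n -17.1
-36 248 n med -12.2
-60 6 y -39.1 -35.6 n -18.8
-50 7 y -41.4 -32.1 n -16.4
-40 11 y -44.2 -25.6 n -13.7
-30 24 y -47.1 -25.0 n -11.2
-20 24 y -47.0 -25.0 n -12.3
-10 20 y -46.5 -27.5 n -12.1
0 22 y -46.1 -27.1 n -11.8
10 24 y -48.9 -26.9 n -11.5
20 22 y -48.4 -26.6 n -11.9
30 26 y -48.1 -26.3 n -12.4
40 23 y -47.7 -26.0 n -12.1
50 25 y -47.3 -25.8 n -11.5
60 14 y -47.3 -25.6 n -14.6
file_flat [173.4 270.2] 0.98 [0.226 0.293 0.022] [-397.9  285.9  119.9]
file_flat [251.  145.7] 0.55 [0.609 0.029 0.137] [ -8.6  37.7 -11.4]
file_flat [342.5 269.9] 0.52 [ 0.27  -0.13   0.662] [  20.  -134.7  608.7]
file_round [273.2 143.5] 0.54 [ 0.613 -0.04   0.141] [ -0.4 -31.2 -12.5]
```

View pics/t6.png

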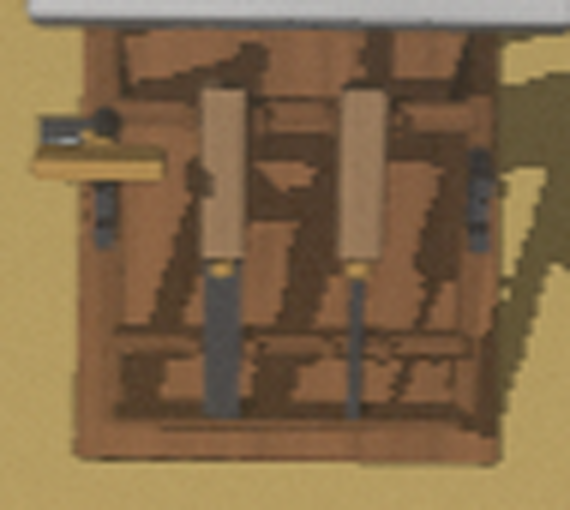

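In the crop, the flat file is the left one, with its wide blade at (223,340). The round file is on the right, with its thin blade at (355,345). Both have wooden handles in the rack, unlike the red look-alikes on the bench. The wing is open at (97,163).

```bash
python3 - <<'E'
from h import *
go([.42,-.10,.25],tool(ry,[0,0,-1]),10)
E
```

```text
clock 15.97 joints [-0.63  0.46  0.08  1.19  0.    2.64] tcp [ 0.4774 -0.3441  0.1395]
10 x [10.7, -26.0, -11.0] [0.0004, -0.0004, -0.165] |w| 0.165
[[0.477, -0.344, 0.14], [0.506, -0.265, 0.173], [0.493, -0.183, 0.206], [0.443, -0.116, 0.239]]
```

```bash
python3 -m creep '[[[10.7,-26,-20],[0,0,-0.165]],[[10.7,-26,-20],[0,0,-0.165]],[[10.7,-26,-15],[0,0,-0.165]],[[10.7,-26,-10],[0,0,-0.165]],[[10.7,-26,-10],[0,0,-0.165]],[[10.7,-26,-10],[0,0,-0.165]],[[10.7,-26,-10],[0,0,-0.165]],[[10.7,-26,-5],[0,0,-0.165]],[[10.7,-26,-5],[0,0,-0.165]],[[10.7,-26,-5],[0,0,-0.165]]]' 50; python3 - <<'E'
from h import *
B=np.array([.608,-.009,.1515]); F=B-.016*s-.0365*ry-.0225*n
go(F+.10*n,tool(-s,-n),10)
E
```

```text
clock: 17.23
eef_pos: [0.4185, -0.0994, 0.2479]
tool_rot: [0.72, 0.694, 0.001, 0.001]
ft_force: [-0.4, -0.2, -0.1]
grip_width: 0.0499
grasp_force: 0.0
clock 17.23 joints [-0.23  0.09 -0.13  1.34  0.    1.37] tcp [ 0.4185 -0.0994  0.2479]
10 x [-2.5, 14.4, 6.5] [-0.0475, -0.0477, -0.1512] |w| 0.165
[[0.418, -0.099, 0.248], [0.463, -0.103, 0.231], [0.506, -0.088, 0.219], [0.541, -0.056, 0.209]]
```

```bash
python3 -m creep '[[[-2.5,14.4,6.5],[-0.0475,-0.0477,-0.151]],[[-2.5,14.4,6.5],[-0.0475,-0.0477,-0.151]],[[-2.5,14.4,6.5],[-0.0475,-0.0477,-0.151]],[[-2.5,14.4,6.5],[-0.0475,-0.0477,-0.151]],[[-2.5,14.4,6.5],[-0.0475,-0.0477,-0.151]],[[-2.5,14.4,6.5],[-0.0475,-0.0477,-0.151]],[[-2.5,14.4,6.5],[-0.0475,-0.0477,-0.151]],[[-2.5,14.4,6.5],[-0.0475,-0.0477,-0.151]],[[-2.5,14.4,6.5],[-0.0475,-0.0477,-0.151]],[[-2.5,14.4,6.5],[-0.0475,-0.0477,-0.151]],[[0,0,0],[0,0,0]]]'; python3 - <<'E'
from h import *
B=np.array([.608,-.009,.1515]); F=B-.016*s-.0365*ry-.0225*n
go(F-.010*n,tool(-s,-n),5)
E
```

```text
clock: 18.6
eef_pos: [0.5492, -0.0449, 0.2043]
tool_rot: [0.025, 0.954, -0.007, 0.3]
ft_force: [-0.3, 0.6, 0.6]
grip_width: 0.0499
grasp_force: 0.0
clock 18.6 joints [-0.1  -0.04 -0.59  0.41  0.03 -0.04] tcp [ 0.5492 -0.0449  0.2043]
5 x [-0.1, 0.4, 21.7] [-0.001, -0.0003, -0.0016] |w| 0.002
[[0.549, -0.045, 0.204], [0.587, -0.045, 0.151]]
```

```bash
python3 -m creep '[[[0,0.4,30],[0,0,-0.003]],[[0,0.4,30],[0,0,-0.003]],[[0,0.4,25],[0,0,-0.003]],[[0,0.4,14],[0,0,0]],[[0,0.4,9],[0,0,0]],[[0,0,0],[0,0,0]]]'; python3 -m creep '[[[0,0,0],[0,0,0]],[[0,0,0],[0,0,0]],[[0,0,0],[0,0,0]],[[0,0,0],[0,0,0]]]' 0
```

```text
clock: 19.35
eef_pos: [0.6138, -0.0462, 0.119]
tool_rot: [0.02, 0.953, -0.009, 0.302]
ft_force: [0.2, 0.0, 0.9]
grip_width: 0.0498
grasp_force: 0.0
clock: 19.85
eef_pos: [0.614, -0.0463, 0.1205]
tool_rot: [0.02, 0.953, -0.009, 0.303]
ft_force: [-6.3, -0.7, 6.3]
grip_width: 0.0228
grasp_force: 59.2
```

```bash
python3 -m creep '[[[0,0,-10],[0,0,0]],[[0,0,-20],[0,0,0]],[[0,0,-30],[0,0,0]],[[0,0,-40],[0,0,0]],[[0,0,0],[0,0,0]]]'; python3 - <<'E'
from h import *
p,_,_=cam("top"); f=lambda a,b:xyz(p,(130+a/2.6,90+b/2.6),z=.022)
C=[f(58,175),f(183,190),f(150,380),f(25,362)]; print(np.round(C,3).tolist(),np.mean(C,0).round(3)); d=C[0]-C[3]+C[1]-C[2]; print("yaw",np.arctan2(d[1],d[0]).round(3))
go([.44,.10,.24],tool([-.986,.167,0],[0,0,-1]),6)
E
```

```text
clock: 20.48
eef_pos: [0.5565, -0.0433, 0.2043]
tool_rot: [0.019, 0.952, -0.009, 0.305]
ft_force: [1.1, -0.0, -0.6]
grip_width: 0.0225
grasp_force: 59.3
[[0.602, 0.364, 0.022], [0.578, 0.202, 0.022], [0.335, 0.246, 0.022], [0.362, 0.405, 0.022]] [0.469 0.304 0.022]
yaw -0.173
clock 20.52 joints [-0.09 -0.02 -0.59  0.39  0.02 -0.04] tcp [ 0.5564 -0.0433  0.2026]
6 x [18.3, 22.0, -13.6] [0.0056, 0.1029, 0.0205] |w| 0.105
[[0.556, -0.043, 0.203], [0.493, 0.027, 0.211], [0.44, 0.1, 0.24]]
```

```bash
python3 -m creep '[[[18.3,22,-13.6],[0.0056,0.103,0.0205]],[[18.3,22,-13.6],[0.0056,0.103,0.0205]],[[18.3,22,-13.6],[0.0056,0.103,0.0205]],[[18.3,22,-13.6],[0.0056,0.103,0.0205]],[[18.3,22,-13.6],[0.0056,0.103,0.0205]],[[18.3,22,-13.6],[0.0056,0.103,0.0205]]]'; python3 - <<'E'
from h import *
go([.493,.333,.10],tool([-.986,.17,0],[0,0,-1]),7)
E
```

```text
clock: 21.28
eef_pos: [0.4393, 0.1007, 0.2377]
tool_rot: [0.084, 0.996, -0.001, -0.004]
ft_force: [0.8, -0.2, -1.1]
grip_width: 0.0228
grasp_force: 59.2
clock 21.27 joints [ 0.22  0.15 -0.1   1.34  0.    0.39] tcp [0.4393 0.1007 0.2377]
7 x [-2.1, 34.0, 19.6] [-0.0003, -0.0012, 0.0003] |w| 0.001
[[0.439, 0.101, 0.238], [0.462, 0.2, 0.179], [0.485, 0.3, 0.12]]
```

```bash
python3 -m creep '[[[-2.1,34,15],[0,0,0]],[[-2.1,34,15],[0,0,0]],[[-2.1,34,15],[0,0,0]],[[-2.1,34,15],[0,0,0]],[[-2.1,34,15],[0,0,0]],[[-2.1,34,20],[0,0,0]],[[-2.1,34,35],[0,0,0]],[[0,0,0],[0,0,0]]]'; python3 - <<'E'
from h import *
go([.493,.333,.02],tool([-.985,.172,0],[0,0,-1]),5)
p,_,_=cam("scene"); cv2.imwrite("pics/s7.png",cv2.resize(p["image"][190:340,270:410],None,fx=4,fy=4,interpolation=cv2.INTER_CUBIC))
E
```

```text
clock: 22.28
eef_pos: [0.4914, 0.3325, 0.1026]
tool_rot: [0.082, 0.997, -0.003, -0.005]
ft_force: [-1.0, -1.1, -1.1]
grip_width: 0.0226
grasp_force: 59.3
clock 22.27 joints [0.59 0.51 0.06 1.13 0.   0.76] tcp [0.4914 0.3325 0.1026]
5 x [-0.4, 0.2, 16.5] [-0.0013, -0.002, 0.0016] |w| 0.003
[[0.491, 0.333, 0.103], [0.492, 0.333, 0.053]]
```

View pics/s7.png

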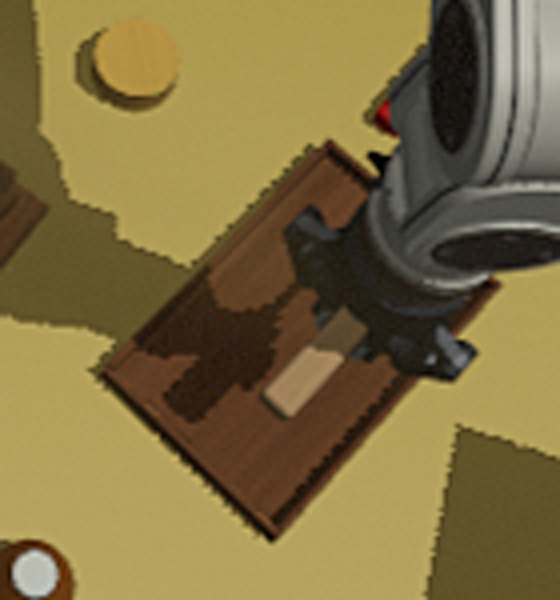

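The file's handle (at (310,365)) hangs parallel to the tray's long side, inside the rim. I'm lowering it.

```bash
python3 -m creep '[[[-0.5,0,25],[0,-0.002,0]],[[-0.5,0,25],[0,-0.003,0]],[[-0.5,0,18],[0,-0.003,0]],[[0,0,12],[0,0,0]],[[0,0,5],[0,0,0]],[[0,0,0],[0,0,0]]]';python3 -m creep '[[[0,0,3],[0,0,0]],[[0,0,3],[0,0,0]],[[0,0,0],[0,0,0]]]'
```

```text
clock: 23.08
eef_pos: [0.4955, 0.3316, 0.024]
tool_rot: [0.084, 0.996, -0.0, 0.003]
ft_force: [1.0, -0.7, -0.3]
grip_width: 0.0226
grasp_force: 59.3
clock: 23.45
eef_pos: [0.4951, 0.3317, 0.0176]
tool_rot: [0.084, 0.996, -0.001, 0.002]
ft_force: [0.2, -0.6, -1.0]
grip_width: 0.0229
grasp_force: 59.3
```

```bash
python3 -m creep '[[[0,0,3],[0,0,0]],[[0,0,3],[0,0,0]],[[0,0,0],[0,0,0]]]';python3 -m creep '[[[0,0,2],[0,0,0]],[[0,0,1],[0,0,0]],[[0,0,0],[0,0,0]]]'
```

```text
clock: 23.82
eef_pos: [0.495, 0.3315, 0.0113]
tool_rot: [0.084, 0.996, -0.001, 0.002]
ft_force: [0.5, 1.0, -1.0]
grip_width: 0.0225
grasp_force: 59.3
clock: 24.2
eef_pos: [0.4955, 0.3319, 0.0098]
tool_rot: [0.084, 0.996, -0.0, 0.003]
ft_force: [-2.8, -1.6, 5.4]
grip_width: 0.0223
grasp_force: 60.1
```

Contact felt; I'm releasing.

```bash
python3 -m creep '[[[0,0,0],[0,0,0]],[[0,0,0],[0,0,0]],[[0,0,-10],[0,0,0]],[[0,0,-40],[0,0,0]],[[0,0,-60],[0,0,0]],[[0,0,-60],[0,0,0]],[[0,0,-30],[0,0,0]]]' 38; python3 - <<'E'
from h import *
B=np.array([.608,-.009,.1515]); F=B-.020*s+.0355*ry-.0225*n
go(F+.12*n,tool(-s,-n),8)
E
```

```text
clock: 25.08
eef_pos: [0.4958, 0.3329, 0.2139]
tool_rot: [0.084, 0.996, 0.002, 0.005]
ft_force: [0.3, 1.0, -0.1]
grip_width: 0.0378
grasp_force: 0.0
clock 25.07 joints [ 0.59  0.43  0.24  1.36 -0.    0.76] tcp [0.4958 0.3329 0.2139]
8 x [-9.5, -37.1, 1.5] [-0.0043, -0.075, -0.0154] |w| 0.077
[[0.496, 0.333, 0.214], [0.507, 0.219, 0.211], [0.524, 0.105, 0.214]]
```

```bash
python3 -m creep '[[[-9.5,-37,0],[-0.0043,-0.075,-0.0154]],[[-9.5,-37,0],[-0.0043,-0.075,-0.0154]],[[-9.5,-37,0],[-0.0043,-0.075,-0.0154]],[[-9.5,-37,0],[-0.0043,-0.075,-0.0154]],[[-9.5,-37,1.5],[-0.0043,-0.075,-0.0154]],[[-9.5,-37,1.5],[-0.0043,-0.075,-0.0154]],[[-9.5,-37,1.5],[-0.0043,-0.075,-0.0154]],[[-9.5,-37,1.5],[-0.0043,-0.075,-0.0154]],[[0,0,0],[0,0,0]]]' 46; python3 - <<'E'
from h import *
B=np.array([.608,-.009,.1515]); F=B-.020*s+.0355*ry-.0225*n
go(F-.01*n,tool(-s,-n),5)
E
```

```text
clock: 26.2
eef_pos: [0.5337, 0.0272, 0.2217]
tool_rot: [0.021, 0.954, -0.009, 0.298]
ft_force: [-0.3, 0.1, 0.6]
grip_width: 0.046
grasp_force: 0.0
clock 26.2 joints [ 0.1  -0.09 -0.58  0.48 -0.09  0.12] tcp [0.5337 0.0272 0.2217]
5 x [-0.5, 0.6, 26.7] [-0.0013, -0.0012, -0.0001] |w| 0.002
[[0.534, 0.027, 0.222], [0.58, 0.027, 0.157]]
```

```bash
python3 -m creep '[[[-0.5,0.6,30],[-0.002,-0.002,0]],[[-0.5,0.6,30],[-0.002,-0.002,0]],[[-0.5,0.6,30],[-0.002,-0.002,0]],[[-0.5,0.6,20],[0,0,0]],[[-0.5,0.6,14],[0,0,0]],[[0,0,9],[0,0,0]],[[0,0,0],[0,0,0]]]'; python3 -m creep '[[[0,0,0],[0,0,0]],[[0,0,0],[0,0,0]],[[0,0,0],[0,0,0]],[[0,0,0],[0,0,0]]]' 0
```

```text
clock: 27.08
eef_pos: [0.6135, 0.0295, 0.1139]
tool_rot: [0.018, 0.954, -0.006, 0.301]
ft_force: [-0.0, 0.6, 0.9]
grip_width: 0.0461
grasp_force: 0.0
clock: 27.58
eef_pos: [0.6134, 0.0284, 0.1152]
tool_rot: [0.019, 0.953, -0.006, 0.301]
ft_force: [-4.9, -3.4, 4.9]
grip_width: 0.0227
grasp_force: 59.9
```

```bash
python3 -m creep '[[[0,0,-10],[0,0,0]],[[0,0,-20],[0,0,0]],[[0,0,-30],[0,0,0]],[[0,0,-45],[0,0,0]],[[0,0,0],[0,0,0]]]'; python3 - <<'E'
from h import *
go([.43,.12,.23],tool([-.985,.172,0],[0,0,-1]),6)
E
```

```text
clock: 28.2
eef_pos: [0.5533, 0.0325, 0.2039]
tool_rot: [0.018, 0.953, -0.005, 0.304]
ft_force: [1.6, -0.0, -0.9]
grip_width: 0.0227
grasp_force: 59.7
clock 28.2 joints [ 0.1  -0.03 -0.59  0.4  -0.08  0.11] tcp [0.5533 0.0325 0.2039]
6 x [19.2, 12.7, -11.9] [0.0074, 0.1026, 0.0218] |w| 0.105
[[0.553, 0.032, 0.204], [0.488, 0.074, 0.207], [0.43, 0.12, 0.23]]
```

```bash
python3 -m creep '[[[19.2,12.7,-12],[0.0074,0.1026,0.022]],[[19.2,12.7,-12],[0.0074,0.1026,0.022]],[[19.2,12.7,-12],[0.0074,0.1026,0.022]],[[19.2,12.7,-12],[0.0074,0.1026,0.022]],[[19.2,12.7,-12],[0.0074,0.1026,0.022]],[[19.2,12.7,-12],[0.0074,0.1026,0.022]],[[0,0,0],[0,0,0]]]'; python3 - <<'E'
from h import *
go([.477,.271,.10],tool([-.985,.172,0],[0,0,-1]),5)
E
```

```text
clock: 29.08
eef_pos: [0.4312, 0.1204, 0.227]
tool_rot: [0.087, 0.996, -0.001, -0.003]
ft_force: [0.2, -0.1, -1.9]
grip_width: 0.0228
grasp_force: 59.6
clock 29.07 joints [ 0.27  0.14 -0.13  1.31  0.    0.45] tcp [0.4312 0.1204 0.227 ]
5 x [-3.9, 31.3, 25.3] [-0.0005, -0.001, -0.0002] |w| 0.001
[[0.431, 0.12, 0.227], [0.459, 0.211, 0.151]]
```

```bash
python3 -m creep '[[[-3.9,31.3,10],[0,-0.001,0]],[[-3.9,31.3,20],[0,-0.001,0]],[[-3.9,31.3,30],[0,-0.001,0]],[[-3.9,31.3,35],[0,-0.001,0]],[[-3.9,31.3,32],[0,-0.001,0]],[[0,0,0],[0,0,0]]]'; python3 - <<'E'
from h import *
go([.477,.271,.02],tool([-.985,.172,0],[0,0,-1]),5)
p,_,_=cam("scene"); cv2.imwrite("pics/s8.png",cv2.resize(p["image"][190:340,270:410],None,fx=4,fy=4,interpolation=cv2.INTER_CUBIC))
E
```

```text
clock: 29.82
eef_pos: [0.4744, 0.2699, 0.096]
tool_rot: [0.086, 0.996, -0.003, -0.002]
ft_force: [-0.1, -0.9, -0.3]
grip_width: 0.0228
grasp_force: 59.6
clock 29.82 joints [ 0.52  0.43 -0.09  1.06 -0.    0.69] tcp [0.4744 0.2699 0.096 ]
5 x [-0.5, 0.4, 15.2] [-0.0012, -0.0008, -0.0] |w| 0.001
[[0.474, 0.27, 0.096], [0.476, 0.27, 0.05]]
```

View pics/s8.png

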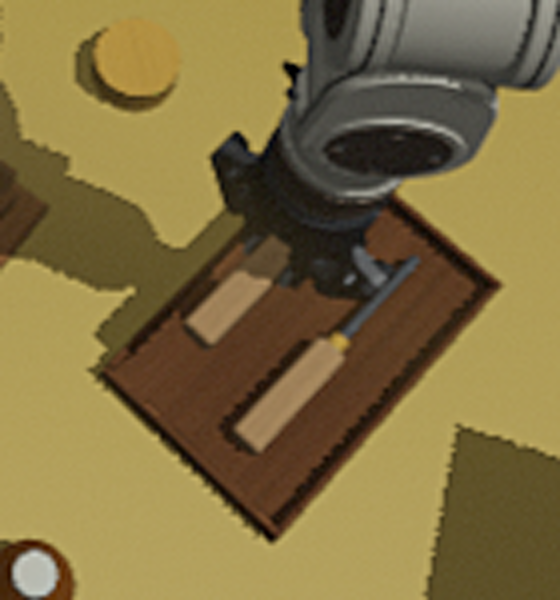

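The round file lies flat in the tray, from (255,440) to (415,262). The flat file hangs beside it and parallel, with its handle at (235,305), clear of the near wall. I'm lowering it.

```bash
python3 -m creep '[[[-0.5,0.4,25],[0,-0.001,0]],[[-0.5,0.4,25],[0,-0.001,0]],[[-0.5,0.4,16],[0,-0.001,0]],[[0,0.4,9],[0,0,0]],[[0,0,4],[0,0,0]],[[0,0,0],[0,0,0]]]';python3 -m creep '[[[0,0,3],[0,0,0]],[[0,0,3],[0,0,0]],[[0,0,0],[0,0,0]]]'
```

```text
clock: 30.62
eef_pos: [0.4784, 0.2711, 0.0217]
tool_rot: [0.088, 0.996, -0.001, 0.002]
ft_force: [-0.4, 0.1, -1.3]
grip_width: 0.023
grasp_force: 59.7
clock: 31.0
eef_pos: [0.4779, 0.2709, 0.0151]
tool_rot: [0.088, 0.996, -0.002, 0.001]
ft_force: [-0.1, 0.4, -0.3]
grip_width: 0.0229
grasp_force: 59.7
```

```bash
python3 -m creep '[[[0,0,3],[0,0,0]],[[0,0,2],[0,0,0]],[[0,0,0],[0,0,0]]]';python3 -m creep '[[[0,0,1],[0,0,0]],[[0,0,1],[0,0,0]],[[0,0,0],[0,0,0]]]'
```

```text
clock: 31.38
eef_pos: [0.4779, 0.2708, 0.01]
tool_rot: [0.088, 0.996, -0.002, 0.001]
ft_force: [-0.3, -0.2, -1.1]
grip_width: 0.0228
grasp_force: 59.7
clock: 31.75
eef_pos: [0.4781, 0.2709, 0.0082]
tool_rot: [0.088, 0.996, -0.001, 0.001]
ft_force: [0.3, 0.1, -1.3]
grip_width: 0.0226
grasp_force: 59.7
```

```bash
python3 -m creep '[[[0,0,1.5],[0,0,0]],[[0,0,0],[0,0,0]]]';python3 -m creep '[[[0,0,0],[0,0,0]],[[0,0,0],[0,0,0]],[[0,0,-10],[0,0,0]],[[0,0,-40],[0,0,0]],[[0,0,-60],[0,0,0]],[[0,0,-60],[0,0,0]],[[0,-40,-30],[0,0,0]],[[0,-50,0],[0,0,0]],[[0,0,0],[0,0,0]],[[0,0,0],[0,0,0]]]' 38; python3 - <<'E'
from h import *
p,_,_=cam("scene"); t,_,_=cam("top"); cv2.imwrite("pics/s9.png",np.hstack([cv2.resize(p["image"][110:340,120:410],(504,400),interpolation=cv2.INTER_CUBIC),cv2.resize(t["image"][100:260,120:240],(296,400),interpolation=cv2.INTER_CUBIC)]))
for q in("file_flat","file_round"):
    for r in vision.place_of(t,q)[:2]: print(q,np.round(r["position"],1),round(r["score"],2),xyz(t,r["position"]).round(3))
E
```

```text
clock: 32.0
eef_pos: [0.4783, 0.271, 0.0074]
tool_rot: [0.088, 0.996, -0.001, 0.002]
ft_force: [-0.7, -1.2, 3.8]
grip_width: 0.023
grasp_force: 60.2
clock: 33.25
eef_pos: [0.4622, 0.1831, 0.2076]
tool_rot: [0.088, 0.996, -0.001, 0.002]
ft_force: [-0.6, 0.2, -0.5]
grip_width: 0.0382
grasp_force: 0.0
file_flat [339.1 269.3] 0.78 [ 0.214 -0.249  0.021]
file_flat [226.7 222.5] 0.27 [0.376 0.116 0.033]
file_round [186.7 117.6] 0.21 [0.72  0.238 0.082]
```

View pics/s9.png

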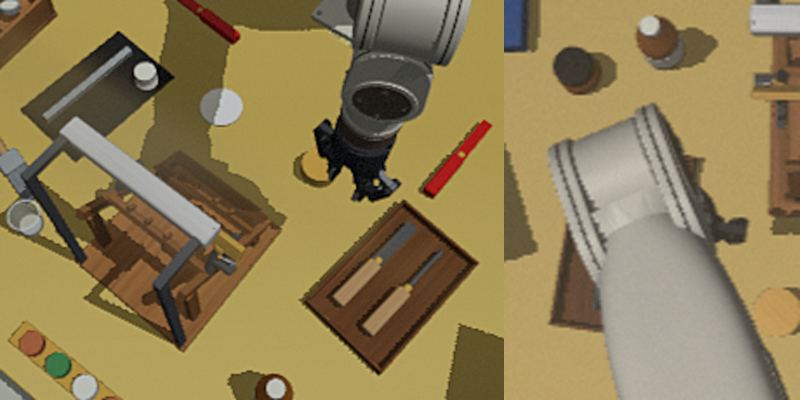

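Both files lie flat side by side in the tray at (370,275) and (400,300), the bar is on the mat, the wing is open, and the bystanders are in place. I'm handing in.

```bash
python3 -c "
from workcell import workorder; print(workorder.job_done())"
```

```text
the job is handed in; nothing more can be done
None
```

The job is handed in at about 33 s: wing left open, bar laid on the mat, both files side by side in the tray, and nothing else visibly disturbed. Handing it in returned no verdict.

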